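# Hook out the dust drawer of the blow-off station

### The job

Take the swarf hook from the bench, reach its bent end in under the front rail of the blow-off station, feel lightly for the pull eye on the dust drawer, catch it, and draw the drawer steadily and gently out to its stop, touching station and drawer with the hook only and never shoving or tugging hard. Then unhook, leave the drawer fully out, and lay the hook flat on the bench, well clear of the drawer, without dropping it or disturbing the other things.

Things in the scene. Friction and masses are not known exactly. Their poses are not given: they have to be found in the camera images.
- station: Blow-off station fixed to the bench, a grinder lying on top: aluminium-profile frame 300 mm deep (x), 360 wide (y), 141 high, slotted steel top. Origin: centre of its underside, on the bench; x runs from its open front (x = -150 mm) to the back, z up. Under the front rail an open bay lies between the front legs (40 mm square, inner sides at y = +-140 mm); the dust drawer is set back in it.
- rail_edge (a point): Middle of the lower front edge of the station's front rail, the ledge: x = -150 mm of the station, 98 mm above the bench. The rail is 40 mm deep, and behind it the bay is open up to the top plate. Axes as the station's.
- drawer (a joint): How far the dust drawer is out, m: 0 shut, 0.130 at its stop, sliding along the station's -x. It starts 0 to 15 mm out. Runner friction about 4.5 N; it stays where it is left. The drawer weighs about 0.9 kg.
- drawer_front (a point): Middle of the dust drawer's flat front face, 45 mm above the bench; y = 0 of the station, x = -85 mm when shut, axes as the station's. The face is 250 mm wide, from 8 to 85 mm above the bench. A T-slot runs across it at this height, and the pull eye is clamped in the slot.
- slot_mid (a point): Middle of the T-slot (same point as drawer_front). The eye sits within 35 mm either side of it along y, unmeasured, hidden by the rail, firm sideways: an upright staple of 7 mm bar on a plate 24 mm wide, 4 thick. Its upright bar's axis is 30 mm out from the face; its legs' axes are 27 and 63 mm above the bench. Clear opening, entered sideways (along y): 29 mm high, 22.5 mm deep.
- hook_grip (a point): Swarf hook lying flat on the bench: centre of its wooden handle (100 mm long, 20 wide, 26 high), 13 mm above the bench. x axis along the handle to the bent end, y to the side the end is bent to, z up. Guard plate, 46 mm wide, at x = 50 to 54 mm; then a straight 7 mm steel rod along x to 154 mm, bent there to +y (6 mm corner, axis outermost at x = 160 mm). 0.22 kg, balance near x = 25 mm.
- hook_tip (a point): Centre of the round end of the hook's bent part, 158 mm ahead of hook_grip and 22 mm to its +y side, at the same height; the end itself reaches 3.5 mm further. Same axes as hook_grip.
- hook: The swarf hook as a whole; origin under the middle of its handle, 13 mm below hook_grip, same axes.
- grinder_center (a point): Angle grinder lying on the station's top; bystander, 280 x 75 x 85 mm. Point near its middle.
- screwdriver_grip (a point): Screwdriver lying on the bench; bystander, 200 mm long. Point on its handle.
- brush_box_center (a point): Small cardboard box, 75 x 50 x 28 mm; bystander. Its centre.
- screw_tin_center (a point): Small open steel parts dish, 70 mm across and 35 mm high; bystander. Its centre.
There are look-alikes about, which are no part of the job. Leave any green or pink look-alike of the hook alone.

How it is judged:
By the outcome, as a careful person would: the job done as asked, in the order asked, and still so for the second after the job is handed in, with the robot touching nothing.
It also fails if it takes over 69 s, if anything falls off the work surface, if the arm or the gripper's body presses on something with over 40 N, if the wrist force passes 120 N, or if a joint passes its speed limit or range.

### The arm

A 7-joint arm with a two-finger parallel gripper is mounted at the origin on the work surface. World frame = base frame: x ahead of the robot, y to its left, z up, the work surface at z = 0. Lengths are in m, angles in rad, forces in N, time in s.
With the tool pointing down it reaches from about 0.4 to 0.85 m from the base axis. Payload 4.5 kg.
Tool frame: the origin (TCP) lies on the centre line of the jaws, within the pads' length; the fingertips stand 22 mm ahead of it and the grasp point (between the pads) lies 3 mm ahead of it (tip_extent is the distance from the TCP to the fingertips, in m); z points along the fingers, y is the line along which they close (so a half turn about z gives the same grasp; the last joint's range is limited). The gripper opens to 88 mm and grips with 3 to 60 N. Pads are 18 mm wide; open, the fingers measure 123 mm over their backs; the gripper's body (75 mm by 187 mm) begins 45 mm behind the grasp point.
Start: joints at [-1.083, 0.689, -0.195, 1.565, 0.157, 0.902, -0.215], TCP at [0.274, 0.562, 0.261] pointing down, gripper open.
Joint ranges: [-3.01, 3.01], [-0.46, 2.08], [-1.47, 1.51], [0.13, 2.56], [-1, 4.14], [0.04, 2.09], [-2.66, 2.66]. Speed limits (rad/s): [2.57, 2.57, 3.14, 3.14, 3.14, 3.14, 3.14].

### API

Orientations are given as a unit quaternion [w, x, y, z].
In Python, from rig import * gives the robot as it stands.
- The arm moves only by the tool arm_command, never from a script. Its argument "targets" is a list of rows, each a list of 7 numbers: the shift along the tool's x, y, z each as a share of 0.6 m, from -1 to 1, then the turn, a rotation vector about the tool's x, y, z each as a share of 2 rad, from -1 to 1, then the closure, from 0 (fully open) to 1 (shut). A call has 1 to 8 rows; each row is the pose to reach, as a shift and turn from the pose commanded when the call began, along the tool's axes at that moment; what a row does not reach only later rows make up. A row lasts 1/12 s, in which the tool goes at most 41.7 mm and 7.16 degrees, less where a joint would pass 70% of its speed; a pose out of reach is approached as far as the arm can. A call with a number of a shift or a turn outside -1 to 1 is refused whole. A call with a gripper value outside its range is refused whole. The fingers move at their own pace and stop on an object; "force" is the grip in N (left out, the last holds). Time passes only in rows, so rows that repeat a pose let the fingers close. It gives the time, the measured TCP pose, the force, the opening and the grip force at its end, in the units of the state.
- state(): the state, without advancing time (a new reading comes with each control period).
- camera(name): name is "side" or "top"; returns the picture (384x512x3 uint8, blue, green, red); there is no depth.
- camera_model(name): a dict with "fovy" (degrees; the focal length in pixels is half the picture's height over the tangent of half this angle, whatever the lens; pixels are square), "cx", "cy" (the principal point, pixels), "rvec" (rotation vector, rad) and "tvec" (3), from world to camera coordinates, as OpenCV has them. Camera axes: x right, y down, z forward; pixel columns grow to the right and rows downward; lengths in m; the calibration is good to about 2 mm. A picture is of the moment at which its call begins. camera_model takes no time and is no camera call.
- close_job(): hands the job in; it is judged then, once.
Trained networks look in the newest picture that a camera, given by its name, has taken for a name from the list of things; names that differ only in an ending like _2 or _b are one class to them, and where a whole thing is asked for, a point or a joint stands for the part that bears it (a point fixed in the world has none). Each returns a list of dicts, best first, with "p" (0 to 1); they miss things now and then, are a little off and sometimes report something else, mostly with a low value. They report only what shows in the picture. A call takes as long as a camera call. They do not tell look-alikes from the thing itself.
- recognise(camera, name): "at" ([x, y, z] in m, in world coordinates, good to about 4 mm: the middle of the surface that is visible of it).
- mark_of(camera, name): "at" ([x, y, z] in m, in world coordinates, good to about 4 mm: a listed point, or the origin of a listed thing).
The state is a dict: "t": time; "joints": joint angles; "qd": joint speeds; "joint_torque": joint torques, N m; "tool_pos": TCP position; "tool_rot": TCP orientation; "contact_force": force on the tool from outside, world axes, zero at the start; "ft_torque": the same for the moment, N m; "width": finger opening in m; "finger_force": force on a finger pad.
Only numpy, scipy, OpenCV 4.12 (cv2) and the standard library are available. Lean on these libraries where they do the work, as an engineer would, in place of code of your own. Each camera call takes 0.05 s, during which the arm holds its last target. There are 200 camera calls.

## Working session

There is one attempt and no reset: what is moved stays moved. The work goes in short steps, Python scripts to look and compute and a tool call to move; the robot and the scene stay as the last step left them, time stands still between calls to the robot, and variables do not carry over. Pictures are saved under pics/ and viewed, at most 10 in all, crops included, and the job is handed in when it is done.

Besides the shell and the picture viewer there is one more tool, called after "Call:" as name(argument=value, ...), one argument or row to a line, values as JSON. arm_command: Moves the arm, as the interface text tells. Shift numbers are shares of 0.6 m and turn numbers shares of 2 rad, none past 1 either way. Its arguments: {"type":"object","properties":{"targets":{"type":"array"},"force":{"type":"number"}},"required":["targets"]}

```bash
ls; mkdir -p pics
python3 - <<'E'
from rig import *
import cv2
s=state();print(s)
for c in("top","side"):
    im=camera(c);cv2.imwrite(f"pics/{c}0.png",im);print(c,camera_model(c))
    for n in["station","rail_edge","drawer_front","hook_grip","hook_tip","grinder_center","screwdriver_grip","brush_box_center","screw_tin_center"]:
        print(n,[(round(d["p"],2),[round(float(v),3) for v in d["at"]]) for d in mark_of(c,n)][:4])
E
```

```text
pics
{'t': 0.0, 'joints': array([-1.08319985,  0.69000893, -0.19454734,  1.56636956,  0.15730387,
        0.90249089, -0.21507191]), 'qd': array([-6.78078922e-04,  1.00693362e-03, -7.83272851e-05, -1.31993891e-04,
       -6.63456845e-04, -1.03728201e-03, -1.02055323e-04]), 'joint_torque': array([ 1.18228832e-04, -5.27566445e+01, -1.26681034e+00, -1.53423607e+01,
       -5.25823783e-02,  6.66632623e-03,  1.66146633e-04]), 'tool_pos': array([0.27374886, 0.56118404, 0.25988848]), 'tool_rot': array([-1.54714053e-04,  2.24886204e-01,  9.74384580e-01, -9.28246931e-04]), 'contact_force': array([-0.00526143,  0.19874649,  0.43113648]), 'ft_torque': array([-0.00923115, -0.01056909,  0.02608733]), 'finger_force': 0.0, 'width': 0.08867118728640644}
top {'fovy': 49.53561022117834, 'cx': 258.8379863157035, 'cy': 188.4443660352051, 'rvec': array([ 2.18558181, -2.16574341,  0.10694296]), 'tvec': array([-0.04606487,  0.5472898 ,  1.51778686])}
station [(0.84, [0.577, 0.298, -0.0]), (0.44, [0.486, -0.359, -0.002])]
rail_edge [(0.95, [0.604, 0.152, 0.097])]
drawer_front []
hook_grip [(0.82, [0.406, -0
[... 410 characters left out ...]
)]
side {'fovy': 50.712746149292215, 'cx': 254.34389477603833, 'cy': 189.6111062197409, 'rvec': array([ 2.37179552, -0.11273947,  0.04579707]), 'tvec': array([-0.55797529,  0.09396369,  1.13178029])}
station [(0.75, [0.579, 0.302, 0.001]), (0.26, [0.61, 0.152, 0.1])]
rail_edge [(0.62, [0.61, 0.15, 0.103])]
drawer_front [(0.92, [0.595, 0.206, 0.046])]
hook_grip [(0.87, [0.361, -0.207, 0.011]), (0.8, [0.486, -0.361, 0.011])]
hook_tip [(0.71, [0.271, -0.335, 0.015]), (0.61, [0.518, -0.201, 0.013])]
grinder_center []
screwdriver_grip [(0.64, [0.707, -0.244, 0.016])]
brush_box_center [(0.85, [0.397, -0.045, 0.012]), (0.62, [0.487, -0.359, 0.014])]
screw_tin_center [(0.87, [0.658, -0.399, 0.017])]
```

View pics/top0.png

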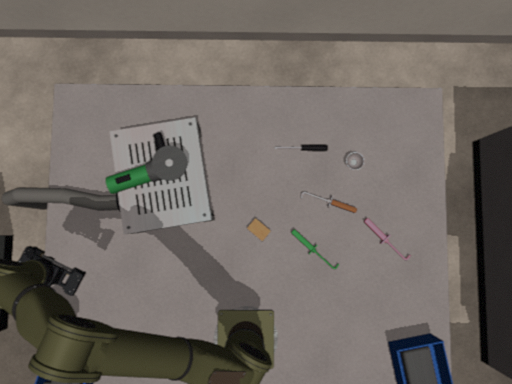

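View pics/side0.png

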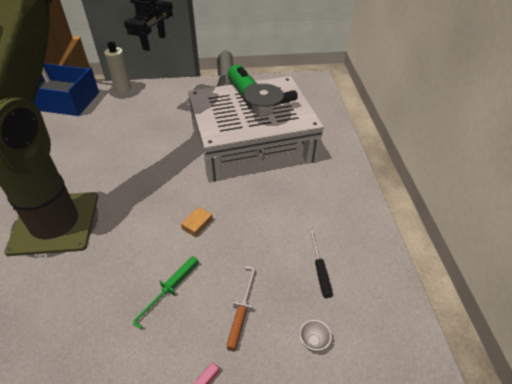

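The top view shows the brown hook, with its handle from about (356,212) to (330,202) and its tip near (303,197). The green and pink look-alikes are to the left and right below it. The station's front faces image-right (world -y). In the side view the drawer face shows under the rail near (265,155).

```bash
cat > h.py <<'E'
import numpy as np, cv2
from scipy.spatial.transform import Rotation as R
def proj(cm,P):
    f=192/np.tan(np.radians(cm["fovy"])/2)
    K=np.array([[f,0,cm["cx"]],[0,f,cm["cy"]],[0,0,1.]])
    return cv2.projectPoints(np.asarray(P,float).reshape(-1,3),cm["rvec"],cm["tvec"],K,None)[0].reshape(-1,2)
def frame(o,yaw,P):
    c,s=np.cos(yaw),np.sin(yaw);P=np.asarray(P,float).reshape(-1,3)
    return P@np.array([[c,s,0],[-s,c,0],[0,0,1]])+np.array([o[0],o[1],0])
ST=[[-.15,-.18,.141],[-.15,.18,.141],[.15,.18,.141],[.15,-.18,.141]]
RL=[[-.15,-.14,.098],[-.15,.14,.098]]
FT=[[-.15,-.18,0],[-.15,-.14,0],[-.15,.14,0],[-.15,.18,0]]
def DF(o): return [[-.085-o,-.125,.008],[-.085-o,.125,.008],[-.085-o,.125,.085],[-.085-o,-.125,.085]]
HK=[[-.05,0,.013],[.05,0,.013],[.052,-.023,.013],[.052,.023,.013],[.16,0,.013],[.158,.022,.013]]
E
python3 - <<'E'
from rig import *
from h import *
t=cv2.imread("pics/top0.png");s=cv2.imread("pics/side0.png")
ho=(.487,-.361);hy=np.radians(70.5);so=(.578,.300);sy=np.radians(99)
def crop(im,cm,x,y,w,h,k,P):
    c=cv2.resize(im[y:y+h,x:x+w],None,fx=k,fy=k,interpolation=cv2.INTER_CUBIC)
    for p in proj(cm,P): cv2.circle(c,tuple(int(round(v)) for v in (p-[x,y]+.5)*k),3,(255,0,255),1)
    return c
a=crop(t,camera_model("top"),295,185,66,33,6,frame(ho,hy,HK))[:198,:396]
b=crop(t,camera_model("top"),100,105,132,132,3,frame(so,sy,ST))
c=crop(s,camera_model("side"),180,70,150,115,5,np.vstack([frame(so,sy,ST),frame(so,sy,RL),frame(so,sy,FT),frame(so,sy,DF(.008))]))
A=np.zeros((396,792,3),np.uint8);A[:198,:396]=a;A[:,396:]=b
cv2.imwrite("pics/a.png",A);cv2.imwrite("pics/c.png",c)
E
```

```text
(no output)
```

View pics/a.png

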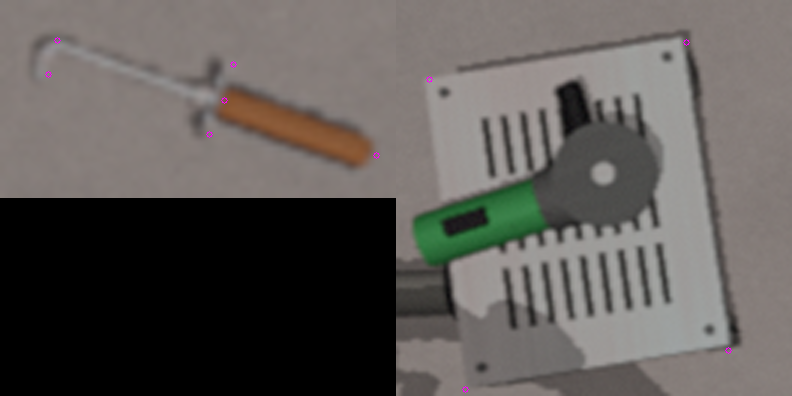

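View pics/c.png

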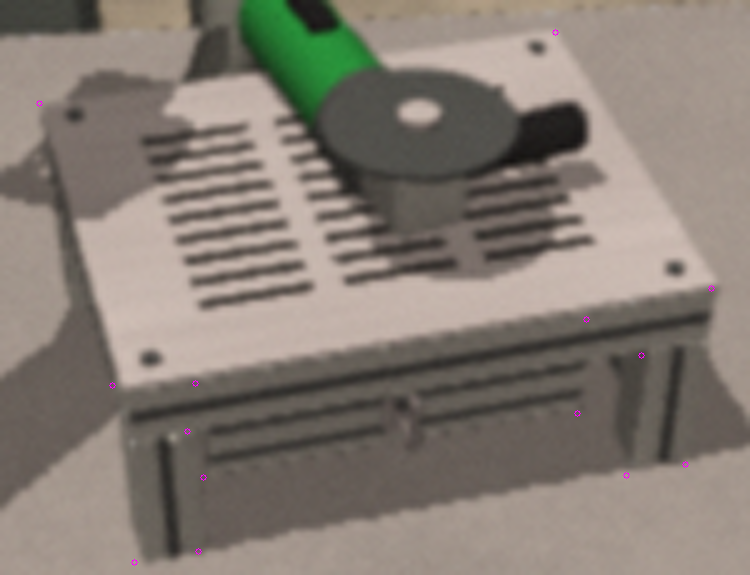

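The hook matches a yaw of about 70° with its origin a few mm off. The station needs slightly more yaw. The pull eye shows under the rail at crop (405,418), which is side pixel (261,153.6). Next I fit these poses.

```bash
cat > fit.py <<'E'
from rig import *
from h import *
from scipy.optimize import least_squares
T,S=camera_model("top"),camera_model("side")
tc=lambda L,k,x,y,o=0:(np.array(L,float)-[o,0])/k-.5+[x,y]
hp=tc([[366,152],[222,101],[216,65],[197,130],[46,42],[42,73]],6,295,185)
hp=hp[[0,1,3,2,4,5]]  # guard -y / +y checked by residual
hp=tc([[366,152],[222,101],[216,65],[197,130],[46,42],[42,73]],6,295,185)
r=least_squares(lambda v:(proj(T,frame(v[:2],v[2],HK))-hp).ravel(),[.487,-.361,1.23],loss="soft_l1")
print("hook",r.x,np.degrees(r.x[2]),r.fun.reshape(-1,2).round(1).tolist())
tp=tc([[737,345],[472,388],[425,82],[687,36]],3,100,105,396)
tp=tp[[0,1,2,3]]
sp=tc([[118,385],[716,288],[555,35],[45,105],[140,558],[688,462]],5,180,70)
def res(v):
    a=proj(T,frame(v[:2],v[2],ST)); b=proj(S,frame(v[:2],v[2],np.array(ST+[FT[0],FT[3]])))
    # order along: match nearest
    m=lambda p,q:(p-q[np.argmin(np.linalg.norm(p[:,None]-q[None],axis=2),1)]).ravel()
    return np.r_[m(a,tp),m(b,sp)]
q=least_squares(res,[.578,.3,1.728],loss="soft_l1")
print("st",q.x,np.degrees(q.x[2]),q.fun.reshape(-1,2).round(1).tolist())
o,y=q.x[:2],q.x[2]
for d in(0,.0075,.015):
    P=[[-.085-d,-.1,.045],[-.085-d,.1,.045],[-.085-d,-.1,.008],[-.085-d,.1,.008],[-.115-d,0,.0235],[-.115-d,0,.0665],[-.115-d,.03,.045],[-.15,0,.098],[-.11,0,.098]]
    print(d,((proj(S,frame(o,y,P))-[180,70]+.5)*5).round(0).tolist())
E
python3 fit.py
```

```text
hook [ 0.48805009 -0.35508975  1.24105836] 71.10740638004147 [[0.1, 0.1], [-1.3, -0.3], [1.1, -0.3], [0.4, 0.5], [0.1, -0.2], [-0.6, 0.3]]
st [0.58016303 0.29811117 1.74097312] 99.75041219391987 [[-0.6, 1.0], [-1.7, 0.3], [-0.9, 0.2], [1.2, -0.8], [0.2, -0.2], [0.5, 0.9], [-1.1, 0.3], [0.0, -0.6], [0.5, 0.2], [0.2, 1.7]]
0 [[545.0, 367.0], [242.0, 421.0], [542.0, 411.0], [244.0, 465.0], [408.0, 450.0], [409.0, 397.0], [362.0, 432.0], [426.0, 394.0], [407.0, 353.0]]
0.0075 [[549.0, 375.0], [244.0, 429.0], [545.0, 418.0], [247.0, 472.0], [411.0, 457.0], [412.0, 405.0], [365.0, 440.0], [426.0, 394.0], [407.0, 353.0]]
0.015 [[553.0, 382.0], [247.0, 436.0], [549.0, 426.0], [250.0, 480.0], [415.0, 465.0], [416.0, 413.0], [368.0, 448.0], [426.0, 394.0], [407.0, 353.0]]
```

```bash
cat > go.py <<'E'
import sys
from rig import *
from h import *
def row(p,hd):
    s=state();w,x,y,z=s["tool_rot"];A=R.from_quat([x,y,z,w])
    h=np.radians(hd);X=np.array([np.cos(h),np.sin(h),0]);Z=np.array([0,0,-1.])
    B=R.from_matrix(np.c_[X,np.cross(Z,X),Z])
    d=A.inv().apply(np.array(p)-s["tool_pos"]);r=(A.inv()*B).as_rotvec()
    print("row",(d/.6).round(4).tolist(),(r/2).round(4).tolist(),"rows>=",max(np.linalg.norm(d)/.0417,np.degrees(np.linalg.norm(r))/7.16).round(1),
     "| hd",np.degrees(np.arctan2(*A.apply([1,0,0])[[1,0]])).round(1),"t",round(s["t"],2),"F",s["contact_force"].round(2),"w",round(s["width"],4))
if __name__=="__main__":
    v=list(map(float,sys.argv[1:]))
    for i in range(0,len(v),4): row(v[i:i+3],v[i+3])
E
python3 go.py .41 0 .33 100 .4945 -.336 .15 71.1
```

```text
row [-0.6142, -0.7422, -0.1155] [0.0001, -0.0, 0.4712] rows>= 14.0 | hd 154.0 t 1.0 F [ 0.91 -0.73 -0.4 ] w 0.0882
row [-0.9863, -1.1838, 0.1845] [0.0, -0.0, 0.7234] rows>= 22.3 | hd 154.0 t 1.0 F [ 0.91 -0.73 -0.4 ] w 0.0882
```

Call:
arm_command(
  targets=[
    [-0.05,-0.06,-0.1155,0,0,0.03,0],
    [-0.6142,-0.7422,-0.1155,0,0,0.4712,0],
    [-0.6142,-0.7422,-0.1155,0,0,0.4712,0],
    [-0.6142,-0.7422,-0.1155,0,0,0.4712,0],
    [-0.6142,-0.7422,-0.1155,0,0,0.4712,0],
    [-0.6142,-0.7422,-0.1155,0,0,0.4712,0],
    [-0.6142,-0.7422,-0.1155,0,0,0.4712,0],
    [-0.6142,-0.7422,-0.1155,0,0,0.4712,0],
  ],
)

```text
t: 1.67
tool_pos: [0.3481, 0.2543, 0.3139]
tool_rot: [0.0, 0.642, 0.767, 0.0]
contact_force: [0.8, -0.1, -0.5]
width: 0.088
finger_force: 0.0
```

```bash
python3 go.py .4945 -.336 .15 71.1
```

```text
row [-1.0116, 0.0676, 0.2726] [0.0003, -0.0004, 0.253] rows>= 15.1 | hd 100.1 t 1.67 F [ 0.81 -0.15 -0.49] w 0.088
```

Call:
arm_command(
  targets=[
    [-0.98,0.06,0.1,0,0,0.25,0],
    [-0.98,0.06,0.1,0,0,0.25,0],
    [-0.98,0.06,0.1,0,0,0.25,0],
    [-0.98,0.06,0.1,0,0,0.25,0],
    [-0.98,0.06,0.1,0,0,0.25,0],
    [-0.98,0.06,0.1,0,0,0.25,0],
    [-0.98,0.06,0.1,0,0,0.25,0],
    [-0.98,0.06,0.1,0,0,0.25,0],
  ],
)

```text
t: 2.33
tool_pos: [0.4281, -0.0676, 0.2797]
tool_rot: [0.0, 0.81, 0.586, 0.0]
contact_force: [1.1, 0.7, -0.5]
width: 0.088
finger_force: 0.0
```

```bash
python3 go.py .4945 -.336 .12 71.1
```

```text
row [-0.3906, 0.2445, 0.2662] [0.0003, -0.0003, 0.0062] rows>= 7.7 | hd 71.8 t 2.33 F [ 1.11  0.67 -0.53] w 0.088
```

Call:
arm_command(
  targets=[
    [-0.39,0.244,0.266,0,0,0.006,0],
    [-0.39,0.244,0.266,0,0,0.006,0],
    [-0.39,0.244,0.266,0,0,0.006,0],
    [-0.39,0.244,0.266,0,0,0.006,0],
    [-0.39,0.244,0.266,0,0,0.006,0],
    [-0.39,0.244,0.266,0,0,0.006,0],
    [-0.39,0.244,0.266,0,0,0.006,0],
    [-0.39,0.244,0.266,0,0,0.006,0],
  ],
)

```text
t: 3.0
tool_pos: [0.4934, -0.3378, 0.1182]
tool_rot: [0.001, 0.814, 0.58, -0.001]
contact_force: [-0.4, -0.8, 0.3]
width: 0.0882
finger_force: 0.0
```

Run:
```python
from rig import *
from h import *
from go import row
for c in("top","side"):
    im=camera(c);cv2.imwrite(f"pics/{c}1.png",im)
    for n in("hook_grip","hook_tip"):print(c,n,[(round(d["p"],2),np.round(d["at"],3).tolist()) for d in mark_of(c,n)][:4])
print(state()["tool_pos"])
row([.4945,-.336,.026],71.1)
S=cv2.imread("pics/side1.png")[210:370,180:340]
cv2.imwrite("pics/s1.png",cv2.resize(S,None,fx=3.5,fy=3.5,interpolation=cv2.INTER_CUBIC))
```

```text
top hook_grip [(0.69, [0.402, -0.476, 0.013]), (0.61, [0.49, -0.36, 0.011]), (0.48, [0.36, -0.204, 0.015])]
top hook_tip [(0.54, [0.309, -0.602, 0.01]), (0.43, [0.516, -0.204, 0.014])]
side hook_grip [(0.92, [0.487, -0.36, 0.016]), (0.57, [0.362, -0.208, 0.014])]
side hook_tip [(0.9, [0.27, -0.337, 0.015]), (0.73, [0.517, -0.203, 0.011])]
[ 0.49418708 -0.33196338  0.12064252]
row [-0.0064, 0.0027, 0.1577] [0.0, -0.0007, 0.0008] rows>= 2.3 | hd 71.2 t 3.3 F [-0.02  0.2  -0.11] w 0.088
```

View pics/s1.png

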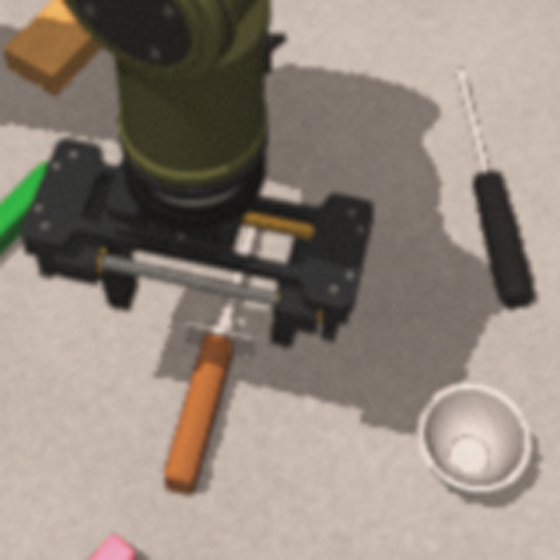

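The brown handle sits between the open fingers in the crop (about (215,340) to (180,490)). I'll descend and grip it.

Call:
arm_command(
  targets=[
    [-0.0125,0.002,0.05,0,0,0,0],
    [-0.0125,0.002,0.1,0,0,0,0],
    [-0.0125,0.002,0.14,0,0,0,0],
    [-0.0125,0.002,0.158,0,0,0,0],
    [-0.0125,0.002,0.158,0,0,0,0],
    [-0.0125,0.002,0.158,0,0,0,0.3],
    [-0.0125,0.002,0.158,0,0,0,0.5],
    [-0.0125,0.002,0.158,0,0,0,0.6],
  ],
  force=40,
)

```text
t: 3.97
tool_pos: [0.4933, -0.3414, 0.0268]
tool_rot: [0.001, 0.813, 0.582, 0.0]
contact_force: [-0.5, -0.0, 0.1]
width: 0.0702
finger_force: 0.0
```

Call:
arm_command(
  targets=[
    [0,0,0,0,0,0,0.7],
    [0,0,0,0,0,0,0.8],
    [0,0,0,0,0,0,1],
    [0,0,0,0,0,0,1],
    [0,0,0,0,0,0,1],
    [0,0,0,0,0,0,1],
  ],
)

```text
t: 4.47
tool_pos: [0.4924, -0.3412, 0.0253]
tool_rot: [-0.0, 0.814, 0.581, 0.0]
contact_force: [-0.4, -0.5, -0.2]
width: 0.03
finger_force: 0.0
```

```bash
python3 go.py .4944 -.3395 .026 71.3; python3 -c "
from rig import *
print(state())"
```

```text
row [0.0037, 0.0022, -0.0012] [-0.0001, -0.0001, -0.0018] rows>= 0.1 | hd 71.1 t 4.47 F [-0.39 -0.48 -0.21] w 0.03
{'t': 4.4667, 'joints': array([ 0.49957685,  1.00225695,  0.0522526 ,  1.77768338, -0.12391802,
        0.36495998,  0.31350452]), 'qd': array([ 0.00032162,  0.00064179,  0.00092754, -0.00023894,  0.00136456,
        0.00121432, -0.00013328]), 'joint_torque': array([-4.29676133e-03, -5.65226305e+01,  2.44166136e+00, -6.99573845e+00,
       -2.05166882e-02,  3.92529974e-02, -2.49180939e-04]), 'tool_pos': array([ 0.4924115 , -0.34119253,  0.02525207]), 'tool_rot': array([-7.96186400e-05,  8.13664764e-01,  5.81334366e-01,  2.02137728e-05]), 'contact_force': array([-0.38639289, -0.48382234, -0.21205988]), 'ft_torque': array([-0.05639366,  0.02305055, -0.04176428]), 'finger_force': 0.0, 'width': 0.029976033661474475}
```

Finish closing.

Call:
arm_command(
  targets=[
    [0,0,0,0,0,0,1],
    [0,0,0,0,0,0,1],
    [0,0,0,0,0,0,1],
    [0,0,0,0,0,0,1],
    [0,0,0,0,0,0,1],
  ],
)

```text
t: 4.88
tool_pos: [0.4924, -0.3412, 0.0252]
tool_rot: [-0.0, 0.814, 0.581, 0.0]
contact_force: [-1.0, -0.2, 0.3]
width: 0.0195
finger_force: 40.0
```

Call:
arm_command(
  targets=[
    [0,0,-0.01,0,0,0,1],
    [0,0,-0.03,0,0,0,1],
    [0,0,-0.06,0,0,0,1],
    [0,0,-0.1,0,0,0,1],
    [0,0,-0.14,0,0,0,1],
    [0,0,-0.14,0,0,0,1],
  ],
)

```text
t: 5.38
tool_pos: [0.4947, -0.343, 0.1144]
tool_rot: [0.004, 0.814, 0.581, 0.001]
contact_force: [0.7, -1.4, -2.4]
width: 0.0196
finger_force: 40.0
```

Run:
```python
from rig import *
from h import *
s=state();w,x,y,z=s["tool_rot"];A=R.from_quat([x,y,z,w]);X=A.apply([1,0,0]);L=np.array([-X[1],X[0],0])
print(s["tool_pos"],s["contact_force"],s["ft_torque"],s["width"])
for c in("top","side"):
    im=camera(c);cv2.imwrite(f"pics/{c}2.png",im)
    for n in("hook_grip","hook_tip"):
        for d in mark_of(c,n)[:4]:
            e=np.array(d["at"])-s["tool_pos"];print(c,n,round(d["p"],2),(e@X).round(3),(e@L).round(3),round(d["at"][2],3))
cv2.imwrite("pics/s2.png",cv2.resize(cv2.imread("pics/side2.png")[190:340,180:340],None,fx=4,fy=4,interpolation=cv2.INTER_CUBIC))
```

```text
[ 0.49469675 -0.34299968  0.11438248] [ 0.69543519 -1.4239133  -2.39398779] [-0.16145136  0.11461411  0.00182874] 0.01958985581912999
top hook_grip 0.67 -0.02 -0.003 0.101
top hook_grip 0.66 0.089 0.173 0.015
top hook_grip 0.54 -0.155 0.042 0.013
top hook_tip 0.45 0.14 0.022 0.105
side hook_grip 0.77 0.088 0.171 0.012
side hook_grip 0.69 -0.018 0.003 0.097
side hook_tip 0.67 -0.065 0.213 0.014
side hook_tip 0.28 0.499 0.053 0.097
```

View pics/s2.png

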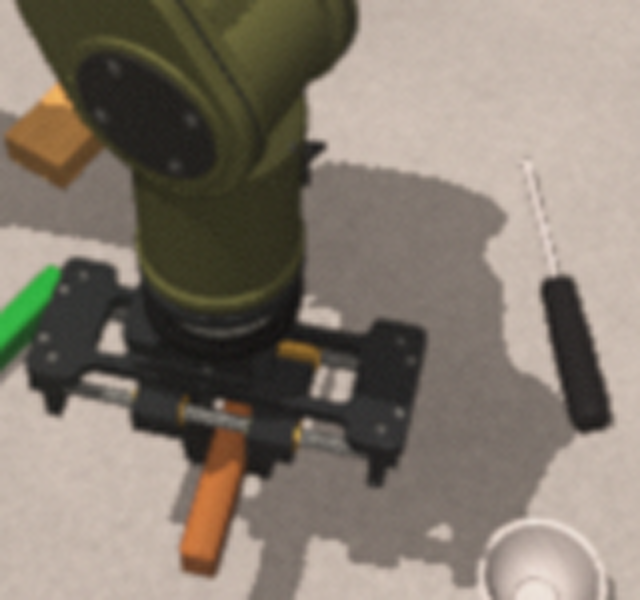

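```bash
cat > st.py <<'E'
# args: x y (mm, TCP in station frame) hook-axis z (mm), repeated
import sys
from go import *
O=np.array([.580,.298]);H=99.75;c,s_=np.cos(np.radians(H)),np.sin(np.radians(H));M=np.array([[c,-s_],[s_,c]])
p=state()["tool_pos"];e=M.T@(p[:2]-O)*1000
print("now st",e.round(1),"hookz",((p[2]-.0122)*1000).round(1),"tau",state()["ft_torque"].round(2))
v=list(map(float,sys.argv[1:]))
for i in range(0,len(v),3):
    q=O+M@(np.array(v[i:i+2])/1000);row([*q,v[i+2]/1000+.0122],H)
E
python3 st.py -310 -70 102 -310 -70 54
```

```text
now st [-614.4  195.2] hookz 95.9 tau [-0.07  0.05 -0.03]
row [0.6571, 0.1446, -0.01] [-0.0011, -0.0007, -0.25] rows>= 9.7 | hd 71.1 t 5.68 F [-0.23 -0.95 -2.66] w 0.0197
row [0.6571, 0.1448, 0.07] [-0.0011, -0.0007, -0.25] rows>= 9.7 | hd 71.1 t 5.68 F [-0.23 -0.95 -2.66] w 0.0197
```

Call:
arm_command(
  targets=[
    [0.03,0.006,-0.01,0,0,-0.02,1],
    [0.09,0.02,-0.01,0,0,-0.05,1],
    [0.155,0.033,-0.01,0,0,-0.08,1],
    [0.22,0.048,-0.01,0,0,-0.11,1],
    [0.285,0.062,-0.01,0,0,-0.14,1],
    [0.35,0.077,-0.01,0,0,-0.17,1],
    [0.415,0.091,-0.01,0,0,-0.2,1],
    [0.48,0.105,-0.01,0,0,-0.23,1],
  ],
)

```text
t: 6.35
tool_pos: [0.6454, -0.0872, 0.114]
tool_rot: [-0.001, 0.659, 0.753, -0.001]
contact_force: [0.6, -0.5, -2.3]
width: 0.0196
finger_force: 40.0
```

```bash
python3 st.py -310 -70 54
```

```text
now st [-390.7    0.8] hookz 101.8 tau [-0.11  0.04 -0.01]
row [0.1387, 0.1132, 0.0795] [-0.0012, -0.0003, -0.0185] rows>= 2.8 | hd 97.6 t 6.35 F [ 0.62 -0.51 -2.26] w 0.0196
```

Call:
arm_command(
  targets=[
    [0.02,0.035,0.02,0,0,-0.01,1],
    [0.05,0.07,0.04,0,0,-0.018,1],
    [0.08,0.1,0.06,0,0,-0.018,1],
    [0.1,0.112,0.078,0,0,-0.018,1],
    [0.1,0.112,0.078,0,0,-0.018,1],
    [0.1,0.112,0.078,0,0,-0.018,1],
  ],
)

```text
t: 6.85
tool_pos: [0.7024, -0.0206, 0.0667]
tool_rot: [-0.002, 0.646, 0.764, -0.001]
contact_force: [0.2, -0.9, -1.2]
width: 0.0195
finger_force: 40.0
```

```bash
python3 st.py -310 -70 54 -265 -70 54
python3 - <<'E'
from rig import *
from h import *
s=state();w,x,y,z=s["tool_rot"];A=R.from_quat([x,y,z,w]);X=A.apply([1,0,0]);L=np.array([-X[1],X[0],0])
im=camera("side");cv2.imwrite("pics/side3.png",im)
camera("top")
for c in("side","top"):
  for n in("hook_grip","hook_tip"):
    for d in mark_of(c,n)[:3]:
        e=np.array(d["at"])-s["tool_pos"];print(c,n,round(d["p"],2),(e@X).round(3),(e@L).round(3),round(d["at"][2],3))
c=im[90:250,170:370];cv2.imwrite("pics/s3.png",cv2.resize(c,None,fx=3.7,fy=3.7,interpolation=cv2.INTER_CUBIC))
E
```

```text
now st [-334.7  -66.6] hookz 54.5 tau [-0.17  0.01 -0.01]
row [0.0412, 0.0055, 0.0008] [-0.0022, -0.0002, -0.0014] rows>= 0.6 | hd 99.6 t 6.85 F [ 0.16 -0.9  -1.22] w 0.0195
row [0.1162, 0.0053, 0.0008] [-0.0022, -0.0002, -0.0014] rows>= 1.7 | hd 99.6 t 6.85 F [ 0.16 -0.9  -1.22] w 0.0195
side hook_grip 0.72 -0.021 -0.002 0.056
side hook_grip 0.58 -0.126 0.367 0.014
side hook_tip 0.89 -0.24 0.48 0.012
side hook_tip 0.77 0.139 0.022 0.053
side hook_tip 0.54 0.38 0.063 0.169
top hook_grip 0.77 -0.125 0.365 0.017
top hook_grip 0.61 -0.401 0.37 0.011
top hook_grip 0.5 -0.025 -0.002 0.052
top hook_tip 0.82 -0.241 0.476 0.01
top hook_tip 0.77 -0.509 0.486 0.012
top hook_tip 0.52 0.137 0.022 0.058
```

View pics/s3.png

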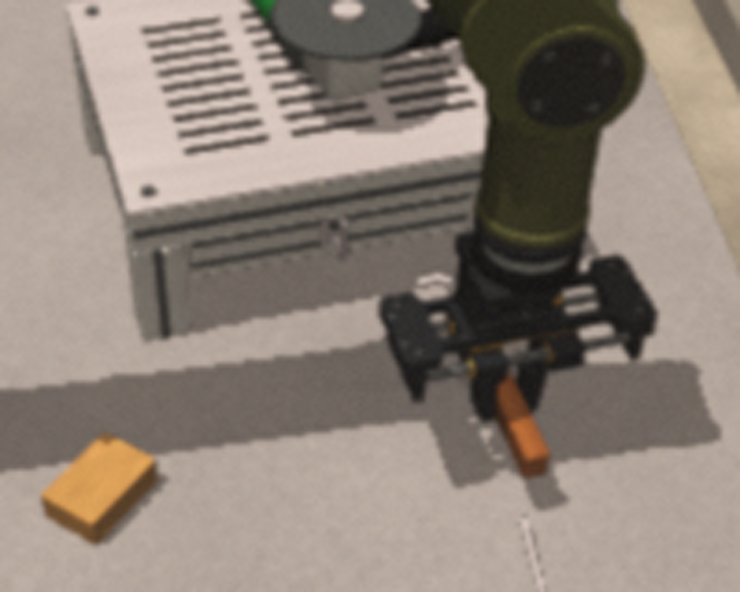

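Call:
arm_command(
  targets=[
    [0.015,0,0,0,0,0,1],
    [0.032,0,0,0,0,0,1],
    [0.05,0,0,0,0,0,1],
    [0.07,0,0,0,0,0,1],
    [0.088,0,0,0,0,0,1],
    [0.105,0,0,0,0,0,1],
    [0.115,0,0,0,0,0,1],
    [0.12,0,0,0,0,0,1],
  ],
)

```text
t: 7.82
tool_pos: [0.692, 0.0524, 0.0685]
tool_rot: [-0.0, 0.645, 0.764, 0.0]
contact_force: [0.7, 0.2, -2.2]
width: 0.0196
finger_force: 40.0
```

Call:
arm_command(
  targets=[
    [0,0,0,0,0,0,1],
    [0,0,0,0,0,0,1],
    [0,0,0,0,0,0,1],
  ],
)

```text
t: 8.07
tool_pos: [0.6925, 0.0487, 0.0685]
tool_rot: [0.0, 0.647, 0.763, -0.0]
contact_force: [-0.4, -0.4, -1.8]
width: 0.0199
finger_force: 40.0
```

```bash
python3 st.py -255 -68 54
```

```text
now st [-264.7  -68.7] hookz 56.3 tau [-0.06  0.   -0.  ]
row [0.0162, -0.0012, 0.0038] [0.0, 0.0005, -0.0027] rows>= 0.2 | hd 99.4 t 8.07 F [-0.42 -0.38 -1.79] w 0.0199
```

Call:
arm_command(
  targets=[
    [0.003,0,0.003,0,0,0,1],
    [0.006,0,0.003,0,0,0,1],
    [0.009,0,0.003,0,0,0,1],
    [0.012,0,0.003,0,0,0,1],
    [0.015,0,0.003,0,0,0,1],
    [0.018,0,0.003,0,0,0,1],
    [0.02,0,0.003,0,0,0,1],
  ],
)

```text
t: 8.65
tool_pos: [0.6903, 0.0624, 0.0668]
tool_rot: [-0.0, 0.646, 0.763, 0.0]
contact_force: [0.2, 0.3, -1.6]
width: 0.0197
finger_force: 40.0
```

Call:
arm_command(
  targets=[
    [0.0015,0,0,0,0,0,1],
    [0.003,0,0,0,0,0,1],
    [0.0045,0,0,0,0,0,1],
    [0.006,0,0,0,0,0,1],
  ],
)

```text
t: 8.98
tool_pos: [0.6898, 0.0654, 0.0668]
tool_rot: [0.0, 0.646, 0.763, 0.0]
contact_force: [0.5, 0.3, -2.1]
width: 0.0196
finger_force: 40.0
```

```bash
python3 st.py
```

```text
now st [-247.8  -68.8] hookz 54.6 tau [-0.06  0.05 -0.03]
```

Call:
arm_command(
  targets=[
    [0.0015,0,0,0,0,0,1],
    [0.003,0,0,0,0,0,1],
    [0.0045,0,0,0,0,0,1],
    [0.0055,0,0,0,0,0,1],
  ],
)

```text
t: 9.32
tool_pos: [0.6892, 0.0689, 0.0667]
tool_rot: [-0.0, 0.646, 0.763, 0.0]
contact_force: [-0.3, -0.1, -1.9]
width: 0.0198
finger_force: 40.0
```

Call:
arm_command(
  targets=[
    [0.0012,0,0,0,0,0,1],
    [0.0025,0,0,0,0,0,1],
    [0.0037,0,0,0,0,0,1],
    [0.005,0,0,0,0,0,1],
  ],
)

```text
t: 9.65
tool_pos: [0.6887, 0.0717, 0.0667]
tool_rot: [0.0, 0.646, 0.763, 0.0]
contact_force: [0.6, 0.0, -2.8]
width: 0.0195
finger_force: 40.0
```

Call:
arm_command(
  targets=[
    [0.0012,0,0,0,0,0,1],
    [0.0025,0,0,0,0,0,1],
    [0.0037,0,0,0,0,0,1],
    [0.005,0,0,0,0,0,1],
  ],
)

```text
t: 9.98
tool_pos: [0.6882, 0.0747, 0.0667]
tool_rot: [-0.0, 0.646, 0.763, 0.0]
contact_force: [0.3, -0.7, -2.4]
width: 0.0198
finger_force: 40.0
```

Call:
arm_command(
  targets=[
    [0.001,0,0,0,0,0,1],
    [0.002,0,0,0,0,0,1],
    [0.003,0,0,0,0,0,1],
  ],
)

```text
t: 10.23
tool_pos: [0.6879, 0.0764, 0.0667]
tool_rot: [-0.0, 0.646, 0.763, 0.0]
contact_force: [-0.6, 0.0, -2.7]
width: 0.0199
finger_force: 40.0
```

Call:
arm_command(
  targets=[
    [0.001,0,0,0,0,0,1],
    [0.002,0,0,0,0,0,1],
    [0.003,0,0,0,0,0,1],
    [0.004,0,0,0,0,0,1],
  ],
)

```text
t: 10.57
tool_pos: [0.6876, 0.0784, 0.0667]
tool_rot: [0.0, 0.646, 0.763, -0.0]
contact_force: [-0.6, -2.0, -1.9]
width: 0.0194
finger_force: 40.0
```

```bash
python3 - <<'E'
from rig import *
import numpy as np
for i in range(4):
    camera("side"); s=state(); print(s["tool_pos"].round(4),s["contact_force"].round(2),s["ft_torque"].round(2))
E
python3 st.py
```

```text
[0.6876 0.0784 0.0667] [ 0.59 -1.34 -2.77] [-0.25  0.    0.02]
[0.6876 0.0783 0.0667] [-0.5  -1.16 -1.93] [-0.25  0.03 -0.03]
[0.6876 0.0784 0.0667] [ 0.11 -1.26 -1.65] [-0.26 -0.02  0.02]
[0.6876 0.0783 0.0668] [-0.79 -1.44 -2.29] [-0.31  0.    0.02]
now st [-234.7  -68.8] hookz 54.6 tau [-0.31  0.    0.02]
```

Light contact with the drawer face at TCP x ≈ -234.6 mm (station frame). I'll back off 11 mm, lower to the eye's mid-height and sweep sideways.

Call:
arm_command(
  targets=[
    [-0.005,0,0,0,0,0,1],
    [-0.012,0,0,0,0,0,1],
    [-0.0185,0,0.004,0,0,0,1],
    [-0.0185,0,0.009,0,0,0,1],
    [-0.0185,0,0.0145,0,0,0,1],
    [-0.0185,0,0.0145,0,0,0,1],
  ],
)

```text
t: 11.27
tool_pos: [0.6887, 0.0679, 0.057]
tool_rot: [-0.001, 0.646, 0.763, -0.0]
contact_force: [-0.2, -0.7, -3.0]
width: 0.0194
finger_force: 40.0
```

Call:
arm_command(
  targets=[
    [0,-0.006,0,0,0,0,1],
    [0,-0.013,0,0,0,0,1],
    [0,-0.02,0,0,0,0,1],
    [0,-0.027,0,0,0,0,1],
    [0,-0.034,0,0,0,0,1],
    [0,-0.041,0,0,0,0,1],
    [0,-0.047,0,0,0,0,1],
    [0,-0.05,0,0,0,0,1],
  ],
)

```text
t: 11.93
tool_pos: [0.6591, 0.0627, 0.0581]
tool_rot: [-0.0, 0.646, 0.763, -0.0]
contact_force: [0.0, 0.6, -2.2]
width: 0.0197
finger_force: 40.0
```

Call:
arm_command(
  targets=[
    [0,-0.001,0,0,0,0,1],
    [0,-0.002,0,0,0,0,1],
    [0,-0.003,0,0,0,0,1],
  ],
)

```text
t: 12.18
tool_pos: [0.6582, 0.0626, 0.0581]
tool_rot: [0.0, 0.646, 0.763, 0.0]
contact_force: [-0.6, 1.1, -2.0]
width: 0.0197
finger_force: 40.0
```

```bash
python3 st.py -245.5 -30 46
```

```text
now st [-245.2  -37.2] hookz 45.9 tau [-0.06  0.07 -0.05]
row [-0.0005, -0.012, -0.0002] [0.0003, -0.0, -0.0021] rows>= 0.2 | hd 99.5 t 12.18 F [-0.64  1.14 -2.03] w 0.0197
```

Call:
arm_command(
  targets=[
    [0,-0.0017,0,0,0,0,1],
    [0,-0.0034,0,0,0,0,1],
    [0,-0.005,0,0,0,0,1],
    [0,-0.0067,0,0,0,0,1],
    [0,-0.0084,0,0,0,0,1],
    [0,-0.01,0,0,0,0,1],
  ],
)

```text
t: 12.68
tool_pos: [0.652, 0.0616, 0.058]
tool_rot: [-0.0, 0.646, 0.763, 0.0]
contact_force: [-1.0, 0.0, -2.3]
width: 0.0195
finger_force: 40.0
```

Call:
arm_command(
  targets=[
    [0,-0.0017,0,0,0,0,1],
    [0,-0.0034,0,0,0,0,1],
    [0,-0.005,0,0,0,0,1],
    [0,-0.0067,0,0,0,0,1],
  ],
)

```text
t: 13.02
tool_pos: [0.648, 0.0609, 0.058]
tool_rot: [0.0, 0.646, 0.763, 0.0]
contact_force: [0.0, 0.1, -2.8]
width: 0.0196
finger_force: 40.0
```

Call:
arm_command(
  targets=[
    [0,-0.0017,0,0,0,0,1],
    [0,-0.0034,0,0,0,0,1],
    [0,-0.005,0,0,0,0,1],
    [0,-0.0067,0,0,0,0,1],
    [0,-0.0075,0,0,0,0,1],
  ],
)

```text
t: 13.43
tool_pos: [0.6435, 0.0601, 0.058]
tool_rot: [-0.0, 0.646, 0.763, -0.0]
contact_force: [0.0, -0.5, -2.5]
width: 0.0197
finger_force: 40.0
```

Call:
arm_command(
  targets=[
    [0,-0.0017,0,0,0,0,1],
    [0,-0.0034,0,0,0,0,1],
    [0,-0.005,0,0,0,0,1],
    [0,-0.0067,0,0,0,0,1],
    [0,-0.0075,0,0,0,0,1],
  ],
)

```text
t: 13.85
tool_pos: [0.639, 0.0594, 0.058]
tool_rot: [-0.0, 0.646, 0.763, -0.0]
contact_force: [-0.5, -0.3, -3.2]
width: 0.0195
finger_force: 40.0
```

Call:
arm_command(
  targets=[
    [0,-0.0015,0,0,0,0,1],
    [0,-0.003,0,0,0,0,1],
    [0,-0.0045,0,0,0,0,1],
    [0,-0.006,0,0,0,0,1],
    [0,-0.007,0,0,0,0,1],
  ],
)

```text
t: 14.27
tool_pos: [0.6349, 0.0587, 0.058]
tool_rot: [-0.0, 0.646, 0.763, -0.0]
contact_force: [-0.6, 0.7, -1.8]
width: 0.0196
finger_force: 40.0
```

Call:
arm_command(
  targets=[
    [0,-0.0015,0,0,0,0,1],
    [0,-0.003,0,0,0,0,1],
    [0,-0.0045,0,0,0,0,1],
    [0,-0.006,0,0,0,0,1],
  ],
)

```text
t: 14.6
tool_pos: [0.6315, 0.0581, 0.058]
tool_rot: [0.0, 0.646, 0.763, 0.0]
contact_force: [0.4, 0.4, -3.0]
width: 0.0192
finger_force: 40.0
```

Call:
arm_command(
  targets=[
    [0,-0.0012,0,0,0,0,1],
    [0,-0.0024,0,0,0,0,1],
    [0,-0.0036,0,0,0,0,1],
    [0,-0.0048,0,0,0,0,1],
  ],
)

```text
t: 14.93
tool_pos: [0.6292, 0.0577, 0.0582]
tool_rot: [0.0, 0.646, 0.763, 0.0]
contact_force: [1.6, -0.2, -2.0]
width: 0.0197
finger_force: 40.0
```

Sideways contact at rod y ≈ -7.8 mm puts the eye at about y = 0, as the picture showed. I'll ease off and draw slowly until the hook catches.

Call:
arm_command(
  targets=[
    [0,0.0025,0,0,0,0,1],
    [-0.002,0.0035,0,0,0,0,1],
    [-0.004,0.0035,0,0,0,0,1],
    [-0.006,0.0035,0,0,0,0,1],
    [-0.008,0.0035,0,0,0,0,1],
    [-0.01,0.0035,0,0,0,0,1],
  ],
)

```text
t: 15.43
tool_pos: [0.6317, 0.0518, 0.058]
tool_rot: [-0.0, 0.646, 0.763, -0.0]
contact_force: [0.5, 0.5, -2.1]
width: 0.0196
finger_force: 40.0
```

Call:
arm_command(
  targets=[
    [-0.0015,0,0,0,0,0,1],
    [-0.003,0,0,0,0,0,1],
    [-0.0045,0,0,0,0,0,1],
    [-0.006,0,0,0,0,0,1],
  ],
)

```text
t: 15.77
tool_pos: [0.6324, 0.0489, 0.058]
tool_rot: [-0.0, 0.646, 0.763, 0.0]
contact_force: [-0.3, 1.9, -1.8]
width: 0.0199
finger_force: 40.0
```

```bash
python3 st.py
```

```text
now st [-254.4   -9.4] hookz 45.8 tau [ 0.25  0.   -0.04]
```

Caught. Now drawing the drawer.

Call:
arm_command(
  targets=[
    [-0.0015,0,0,0,0,0,1],
    [-0.0035,0,0,0,0,0,1],
    [-0.006,0,0,0,0,0,1],
    [-0.009,0,0,0,0,0,1],
    [-0.0125,0,0,0,0,0,1],
    [-0.0165,0,0,0,0,0,1],
    [-0.0205,0,0,0,0,0,1],
    [-0.0245,0,0,0,0,0,1],
  ],
)

```text
t: 16.43
tool_pos: [0.6349, 0.0339, 0.0581]
tool_rot: [-0.0, 0.646, 0.763, 0.0]
contact_force: [0.1, 3.5, -1.9]
width: 0.0201
finger_force: 40.0
```

```bash
python3 st.py
```

```text
now st [-269.6   -9.4] hookz 45.9 tau [ 0.88  0.08 -0.1 ]
```

Call:
arm_command(
  targets=[
    [-0.0045,0,0,0,0,0,1],
    [-0.0095,0,0,0,0,0,1],
    [-0.0145,0,0,0,0,0,1],
    [-0.0195,0,0,0,0,0,1],
    [-0.0245,0,0,0,0,0,1],
    [-0.0295,0,0,0,0,0,1],
    [-0.0345,0,0,0,0,0,1],
    [-0.0395,0,0,0,0,0,1],
  ],
)

```text
t: 17.1
tool_pos: [0.6388, 0.0104, 0.058]
tool_rot: [0.0, 0.646, 0.763, 0.0]
contact_force: [-1.0, 4.8, -1.5]
width: 0.0196
finger_force: 40.0
```

Call:
arm_command(
  targets=[
    [-0.005,0,0,0,0,0,1],
    [-0.01,0,0,0,0,0,1],
    [-0.015,0,0,0,0,0,1],
    [-0.02,0,0,0,0,0,1],
    [-0.025,0,0,0,0,0,1],
    [-0.03,0,0,0,0,0,1],
    [-0.035,0,0,0,0,0,1],
    [-0.04,0,0,0,0,0,1],
  ],
)

```text
t: 17.77
tool_pos: [0.6428, -0.0133, 0.058]
tool_rot: [0.0, 0.646, 0.763, 0.0]
contact_force: [0.3, 4.6, -2.5]
width: 0.0196
finger_force: 40.0
```

Call:
arm_command(
  targets=[
    [-0.005,0,0,0,0,0,1],
    [-0.01,0,0,0,0,0,1],
    [-0.015,0,0,0,0,0,1],
    [-0.02,0,0,0,0,0,1],
    [-0.025,0,0,0,0,0,1],
    [-0.03,0,0,0,0,0,1],
    [-0.034,0,0,0,0,0,1],
    [-0.037,0,0,0,0,0,1],
  ],
)

```text
t: 18.43
tool_pos: [0.6465, -0.0354, 0.058]
tool_rot: [0.0, 0.646, 0.763, 0.0]
contact_force: [0.8, 5.0, -0.5]
width: 0.0197
finger_force: 40.0
```

```bash
python3 st.py; python3 -c "
from rig import *
camera('side')
for n in('drawer_front','slot_mid'):print([(d['p'],d['at']) for d in mark_of('side',n)[:2]])"
```

```text
now st [-339.9   -9. ] hookz 45.8 tau [ 0.9  -0.12 -0.23]
[(0.96, [0.6093, 0.1258, 0.0475]), (0.26, [0.5806, 0.3054, -0.002])]
[(0.83, [0.6088, 0.1263, 0.0426]), (0.74, [0.6098, 0.1509, 0.1])]
```

Call:
arm_command(
  targets=[
    [-0.003,0,0,0,0,0,1],
    [-0.0075,0,0,0,0,0,1],
    [-0.012,0,0,0,0,0,1],
    [-0.0165,0,0,0,0,0,1],
    [-0.021,0,0,0,0,0,1],
    [-0.0255,0,0,0,0,0,1],
    [-0.03,0,0,0,0,0,1],
    [-0.034,0,0,0,0,0,1],
  ],
)

```text
t: 19.25
tool_pos: [0.6498, -0.0546, 0.058]
tool_rot: [-0.0, 0.646, 0.763, 0.0]
contact_force: [1.3, 4.5, -2.4]
width: 0.0199
finger_force: 40.1
```

Call:
arm_command(
  targets=[
    [-0.003,0,0,0,0,0,1],
    [-0.006,0,0,0,0,0,1],
    [-0.009,0,0,0,0,0,1],
    [-0.0115,0,0,0,0,0,1],
    [-0.0135,0,0,0,0,0,1],
    [-0.0155,0,0,0,0,0,1],
  ],
)

```text
t: 19.75
tool_pos: [0.6513, -0.0638, 0.058]
tool_rot: [-0.0, 0.646, 0.763, 0.0]
contact_force: [1.1, 5.1, -2.7]
width: 0.0195
finger_force: 40.1
```

```bash
python3 st.py
```

```text
now st [-368.7   -9. ] hookz 45.8 tau [ 0.92 -0.26 -0.36]
```

Call:
arm_command(
  targets=[
    [-0.0015,0,0,0,0,0,1],
    [-0.003,0,0,0,0,0,1],
    [-0.0045,0,0,0,0,0,1],
    [-0.006,0,0,0,0,0,1],
    [-0.0075,0,0,0,0,0,1],
    [-0.009,0,0,0,0,0,1],
  ],
)

```text
t: 20.25
tool_pos: [0.6523, -0.0691, 0.058]
tool_rot: [-0.0, 0.646, 0.763, 0.0]
contact_force: [2.7, 5.8, -1.5]
width: 0.0202
finger_force: 40.1
```

Call:
arm_command(
  targets=[
    [-0.001,0.001,0,0,0,0,1],
    [-0.002,0.002,0,0,0,0,1],
    [-0.003,0.002,0,0,0,0,1],
    [-0.004,0.002,0,0,0,0,1],
  ],
)

```text
t: 20.58
tool_pos: [0.6533, -0.0716, 0.0579]
tool_rot: [-0.0, 0.646, 0.763, -0.0]
contact_force: [0.4, 4.6, -1.5]
width: 0.0197
finger_force: 40.0
```

Call:
arm_command(
  targets=[
    [-0.001,0,0,0,0,0,1],
    [-0.002,0,0,0,0,0,1],
    [-0.003,0,0,0,0,0,1],
    [-0.004,0,0,0,0,0,1],
  ],
)

```text
t: 20.92
tool_pos: [0.6538, -0.0737, 0.0579]
tool_rot: [-0.0, 0.646, 0.763, 0.0]
contact_force: [0.1, 6.5, -2.3]
width: 0.0198
finger_force: 40.0
```

```bash
python3 st.py
```

```text
now st [-378.8   -9.8] hookz 45.7 tau [ 1.16  0.08 -0.12]
```

Call:
arm_command(
  targets=[
    [-0.0007,0,0,0,0,0,1],
    [-0.0014,0,0,0,0,0,1],
    [-0.002,0,0,0,0,0,1],
  ],
)

```text
t: 21.17
tool_pos: [0.6539, -0.0737, 0.0578]
tool_rot: [-0.001, 0.646, 0.764, 0.0]
contact_force: [-0.6, 7.2, -3.1]
width: 0.0198
finger_force: 40.0
```

```bash
python3 st.py
```

```text
now st [-378.9   -9.9] hookz 45.6 tau [ 1.44  0.11 -0.15]
```

Stop reached (the TCP stays put while the force rises to about 7 N). Next, relax to the middle of the opening.

Call:
arm_command(
  targets=[
    [0.002,0,0,0,0,0,1],
    [0.0045,0,0,0,0,0,1],
    [0.007,0,0,0,0,0,1],
    [0.0095,0,0,0,0,0,1],
    [0.012,0,0,0,0,0,1],
    [0.0135,0,0,0,0,0,1],
    [0.0135,0,0,0,0,0,1],
  ],
)

```text
t: 21.75
tool_pos: [0.6528, -0.0676, 0.058]
tool_rot: [0.0, 0.646, 0.763, -0.0]
contact_force: [-0.5, -0.3, -2.3]
width: 0.0199
finger_force: 40.0
```

```bash
python3 st.py -371.5 -50 46
```

```text
now st [-372.7   -9.8] hookz 45.8 tau [-0.08  0.06  0.03]
row [0.0022, 0.067, -0.0004] [-0.0002, 0.0003, -0.0021] rows>= 1.0 | hd 99.5 t 21.75 F [-0.51 -0.27 -2.31] w 0.0199
```

Call:
arm_command(
  targets=[
    [0.001,0.004,0,0,0,0,1],
    [0.002,0.01,0,0,0,0,1],
    [0.002,0.017,0,0,0,0,1],
    [0.002,0.025,0,0,0,0,1],
    [0.002,0.034,0,0,0,0,1],
    [0.002,0.044,0,0,0,0,1],
    [0.002,0.055,0,0,0,0,1],
    [0.002,0.066,0,0,0,0,1],
  ],
)

```text
t: 22.42
tool_pos: [0.6926, -0.0594, 0.058]
tool_rot: [0.0, 0.646, 0.763, 0.0]
contact_force: [-0.0, -0.1, -2.7]
width: 0.0196
finger_force: 40.0
```

Call:
arm_command(
  targets=[
    [0,0.002,0,0,0,0,1],
    [-0.005,0.002,0,0,0,0,1],
    [-0.015,0.002,0,0,0,0,1],
    [-0.03,0.002,0,0,0,0,1],
    [-0.05,0.002,0,0,0,0,1],
    [-0.075,0.002,0,0,0,0,1],
    [-0.1,0.002,0,0,0,0,1],
    [-0.12,0.002,0,0,0,0,1],
  ],
)

```text
t: 23.08
tool_pos: [0.7049, -0.1343, 0.0581]
tool_rot: [0.001, 0.647, 0.763, -0.001]
contact_force: [-0.7, -0.3, -1.8]
width: 0.02
finger_force: 40.0
```

```bash
python3 st.py
python3 - <<'E'
from rig import *
from h import *
im=camera("side");cv2.imwrite("pics/s4.png",im);camera("top")
for c in("side","top"):
  for n in("drawer_front","brush_box_center","screwdriver_grip","screw_tin_center","hook_grip","hook_tip"):
    print(c,n,[(round(d["p"],2),np.round(d["at"],3).tolist()) for d in mark_of(c,n)[:4]])
E
```

```text
now st [-447.2  -49.9] hookz 45.9 tau [-0.12  0.06 -0.01]
side drawer_front [(0.61, [0.617, 0.086, 0.043])]
side brush_box_center [(0.74, [0.397, -0.043, 0.013])]
side screwdriver_grip [(0.84, [0.707, -0.242, 0.015])]
side screw_tin_center [(0.9, [0.658, -0.402, 0.019])]
side hook_grip [(0.88, [0.363, -0.206, 0.015]), (0.83, [0.708, -0.154, 0.047])]
side hook_tip [(0.79, [0.274, -0.336, 0.016]), (0.52, [0.662, -0.004, 0.043])]
top drawer_front [(0.76, [0.617, 0.086, 0.045])]
top brush_box_center []
top screwdriver_grip [(0.6, [0.706, -0.241, 0.012]), (0.33, [0.578, 0.347, 0.172])]
top screw_tin_center [(0.56, [0.651, -0.403, 0.015])]
top hook_grip [(0.68, [0.362, -0.204, 0.019]), (0.56, [0.403, -0.474, 0.012])]
top hook_tip [(0.56, [0.307, -0.603, 0.011]), (0.49, [0.663, -0.006, 0.047]), (0.47, [0.272, -0.339, 0.011])]
```

View pics/s4.png

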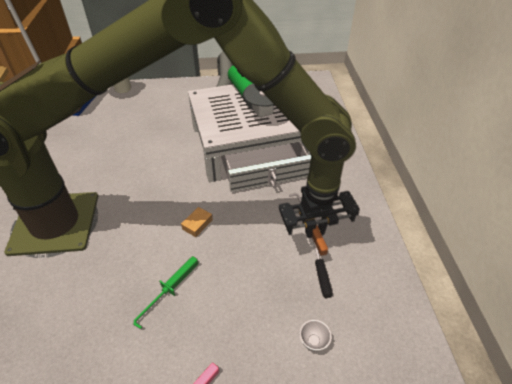

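The picture shows the drawer fully out (130 mm by the networks), the eye at (275,180), and the hook free. I'll lift and return the hook to its original clear spot.

Call:
arm_command(
  targets=[
    [-0.01,0.0,-0.02,0,0,0,1],
    [-0.02,0.0,-0.06,0,0,0,1],
    [-0.02,0.0,-0.1,0,0,0,1],
    [-0.02,0,-0.12,0,0,0,1],
    [-0.02,0,-0.12,0,0,0,1],
  ],
)

```text
t: 24.2
tool_pos: [0.7095, -0.1431, 0.1344]
tool_rot: [0.003, 0.646, 0.763, 0.002]
contact_force: [0.9, 0.8, -2.1]
width: 0.0195
finger_force: 40.0
```

```bash
python3 go.py .4925 -.3412 .1 71.1
```

```text
row [-0.2659, -0.4114, 0.0551] [0.0039, 0.0003, 0.2476] rows>= 7.1 | hd 99.5 t 24.2 F [ 0.88  0.79 -2.14] w 0.0195
```

Call:
arm_command(
  targets=[
    [-0.02,-0.03,0,0,0,0.02,1],
    [-0.06,-0.09,0,0,0,0.055,1],
    [-0.1,-0.15,0,0,0,0.09,1],
    [-0.14,-0.21,0,0,0,0.125,1],
    [-0.18,-0.275,0,0,0,0.16,1],
    [-0.22,-0.34,0.02,0,0,0.2,1],
    [-0.25,-0.39,0.04,0,0,0.23,1],
    [-0.266,-0.411,0.055,0,0,0.2476,1],
  ],
)

```text
t: 24.87
tool_pos: [0.485, -0.3434, 0.0962]
tool_rot: [-0.001, 0.815, 0.579, -0.002]
contact_force: [-1.0, 0.1, -1.4]
width: 0.0193
finger_force: 40.0
```

Call:
arm_command(
  targets=[
    [0,0,0,0,0,0,1],
    [0,0,0.02,0,0,0,1],
    [0,0,0.04,0,0,0,1],
    [0,0,0.04,0,0,0,1],
    [0,0,0.04,0,0,0,1],
  ],
)

```text
t: 25.28
tool_pos: [0.4908, -0.3382, 0.0716]
tool_rot: [-0.001, 0.813, 0.583, 0.0]
contact_force: [-0.2, -1.1, -1.5]
width: 0.0196
finger_force: 40.0
```

```bash
python3 go.py .4925 -.3412 .0255 71.1
```

```text
row [-0.004, 0.0043, 0.0768] [-0.0009, -0.001, 0.0018] rows>= 1.1 | hd 71.3 t 25.28 F [-0.19 -1.1  -1.47] w 0.0196
```

Call:
arm_command(
  targets=[
    [0,0,0.015,0,0,0,1],
    [0,0,0.03,0,0,0,1],
    [0,0,0.045,0,0,0,1],
    [0,0,0.056,0,0,0,1],
    [0,0,0.064,0,0,0,1],
    [0,0,0.069,0,0,0,1],
    [0,0,0.071,0,0,0,1],
    [0,0,0.071,0,0,0,1],
  ],
)

```text
t: 25.95
tool_pos: [0.49, -0.3403, 0.0302]
tool_rot: [-0.0, 0.813, 0.582, -0.0]
contact_force: [-0.4, -0.5, -2.1]
width: 0.0198
finger_force: 40.0
```

Call:
arm_command(
  targets=[
    [0,0,0,0,0,0,1],
    [0,0,0,0,0,0,1],
    [0,0,0,0,0,0,1],
  ],
)

```text
t: 26.2
tool_pos: [0.4903, -0.3405, 0.0308]
tool_rot: [0.0, 0.813, 0.582, 0.0]
contact_force: [-0.8, 1.0, -2.2]
width: 0.0194
finger_force: 40.0
```

```bash
python3 go.py .4925 -.3412 .0252 71.1; python3 -c "
from rig import *
print(state()['tool_pos'],state()['ft_torque'])"
```

```text
row [0.0001, 0.0039, 0.0093] [0.0003, 0.0001, 0.0003] rows>= 0.1 | hd 71.1 t 26.2 F [-0.76  1.03 -2.16] w 0.0194
[ 0.49027836 -0.34049779  0.03077659] [-0.04708315  0.07232586 -0.02169942]
```

Call:
arm_command(
  targets=[
    [0,0,0.002,0,0,0,1],
    [0,0,0.004,0,0,0,1],
    [0,0,0.006,0,0,0,1],
    [0,0,0.0075,0,0,0,1],
    [0,0,0.0085,0,0,0,1],
    [0,0,0.0093,0,0,0,1],
    [0,0,0.0093,0,0,0,1],
  ],
)

```text
t: 26.78
tool_pos: [0.49, -0.3402, 0.0252]
tool_rot: [-0.0, 0.813, 0.582, 0.0]
contact_force: [-1.5, 1.0, 3.3]
width: 0.0197
finger_force: 40.0
```

```bash
python3 go.py .4925 -.3412 .0252 71.1; python3 -c "
from rig import *
print(state()['tool_pos'],state()['ft_torque'])"
```

```text
row [-0.0002, 0.0044, 0.0] [-0.0, -0.0001, 0.0003] rows>= 0.1 | hd 71.1 t 26.78 F [-1.55  1.03  3.28] w 0.0197
[ 0.49000835 -0.34024204  0.02521351] [ 0.10757003  0.30942569 -0.0128777 ]
```

The hook is resting on the bench. Release and rise.

Call:
arm_command(
  targets=[
    [0,0,-0.0008,0,0,0,1],
    [0,0,-0.0008,0,0,0,0.7],
    [0,0,-0.0008,0,0,0,0.5],
    [0,0,-0.0008,0,0,0,0.3],
    [0,0,-0.0008,0,0,0,0.2],
    [0,0,-0.0008,0,0,0,0.1],
    [0,0,-0.0008,0,0,0,0.1],
    [0,0,-0.0008,0,0,0,0.1],
  ],
  force=10,
)

```text
t: 27.45
tool_pos: [0.4901, -0.3403, 0.0253]
tool_rot: [0.0, 0.813, 0.582, 0.0]
contact_force: [0.1, 0.1, 0.1]
width: 0.0646
finger_force: 0.0
```

Call:
arm_command(
  targets=[
    [0,0,-0.02,0,0,0,0.1],
    [0,0,-0.06,0,0,0,0.1],
    [0,0,-0.12,0,0,0,0.1],
    [0,0,-0.18,0,0,0,0.1],
    [0,0,-0.24,0,0,0,0.1],
    [0,0,-0.3,0,0,0,0.1],
    [0,0,-0.3,0,0,0,0.1],
    [0,0,-0.3,0,0,0,0.1],
  ],
)

```text
t: 28.12
tool_pos: [0.4911, -0.3411, 0.2083]
tool_rot: [0.003, 0.813, 0.582, 0.001]
contact_force: [-0.1, -0.4, -0.1]
width: 0.0791
finger_force: 0.0
```

Run:
```python
from rig import *
from h import *
im=camera("side");cv2.imwrite("pics/s5.png",im);camera("top");s=state();print(s["t"],s["width"],s["tool_pos"],s["qd"].round(3))
for c in("side","top"):
  for n in("drawer_front","hook_grip","hook_tip"):
    print(c,n,[(round(d["p"],2),np.round(d["at"],3).tolist()) for d in mark_of(c,n)[:4]])
```

```text
28.2167 0.07935846620735336 [ 0.48948527 -0.33980496  0.20502413] [ 0.001  0.03  -0.003  0.012 -0.     0.    -0.   ]
side drawer_front [(0.74, [0.615, 0.085, 0.045])]
side hook_grip [(0.97, [0.486, -0.359, 0.015])]
side hook_tip [(0.59, [0.518, -0.2, 0.014]), (0.56, [0.272, -0.336, 0.011])]
top drawer_front [(0.81, [0.616, 0.089, 0.045])]
top hook_grip [(0.62, [0.404, -0.476, 0.01]), (0.53, [0.487, -0.362, 0.009]), (0.46, [0.36, -0.206, 0.016]), (0.15, [0.7, -0.24, 0.014])]
top hook_tip [(0.59, [0.515, -0.204, 0.015]), (0.46, [0.309, -0.606, 0.012])]
```

View pics/s5.png

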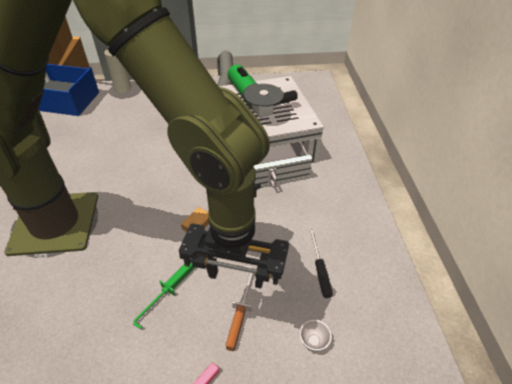

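The drawer is fully out (face near (285,170)), the hook lies flat at (240,320), nothing else has moved, and the gripper is clear.

```bash
python3 -c "
from rig import *
print(close_job())"
```

```text
the job is handed in; nothing more can be done
None
```

I drew the drawer to its stop with the hook at about 5–7 N, unhooked it, laid the hook flat back in its original place on the bench, and handed the job in at about 28 s; the verdict was not shown.

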